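# Stop the chopping board rocking

## Robot

A 7-joint arm with a two-finger parallel gripper is mounted at the origin on the work surface. World frame = base frame: x ahead of the robot, y to its left, z up, the work surface at z = 0. Lengths are in m, angles in rad, forces in N, time in s.
With the tool pointing down it reaches from about 0.425 to 0.875 m from the base axis. Payload 4.7 kg.
Tool frame: the origin (TCP) lies at the very end of the fingers, on their centre line; the grasp point (between the pads) lies 19 mm behind it; z points along the fingers, y is the line along which they close (so a half turn about z gives the same grasp; the last joint's range is limited). The gripper opens to 87 mm and grips with 3 to 60 N. Pads are 19 mm wide; open, the fingers measure 117 mm over their backs; the gripper's body (75 mm by 190 mm) begins 51 mm behind the grasp point.
Start: joints at [-1.33, 0.321, -0.07, 1.45, 0.023, 1.371, -0.057], TCP at [0.146, 0.633, 0.223] pointing down, gripper open.
Joint ranges: [-2.86, 2.86], [-0.3, 2.09], [-1.38, 1.24], [0.06, 2.45], [-1.56, 4.7], [0.09, 2.05], [-2.69, 2.69]. Speed limits (rad/s): [2.57, 2.57, 3.14, 3.14, 3.14, 3.14, 3.14].

## Interface

Orientations are given as a rotation vector (axis times angle).
In Python, from bench import get_state, get_image, get_calibration, close_job gives the robot as it stands.
- The arm moves only by the shell command python3 -m crank 'ROWS' [FORCE]. ROWS is JSON, a list of rows, each a list of 5 numbers: the opening, from 0 (shut) to 1 (fully open), then the shift along the world's x, y, z in units of 0.2 m (1.0 is 0.2 m), then the turn about the world's z in units of 2 pi rad (1.0 is 2 pi rad). A call has 1 to 5 rows; each row is the pose to reach, as a shift and turn from the pose commanded when the call began, turning the shorter way round; what a row does not reach only later rows make up. A row lasts 1/8 s, in which the tool goes at most 62.5 mm and 10.7 degrees, less where a joint would pass 70% of its speed; a pose out of reach is approached as far as the arm can. A call with a number of a shift or a turn outside -1 to 1 is refused whole. A call with a gripper value outside its range is refused whole. The fingers move at their own pace and stop on an object; FORCE is the grip in N (left out, the last holds). Time passes only in rows, so rows that repeat a pose let the fingers close. It gives the time, the measured TCP pose, the force, the opening and the grip force at its end, in the units of the state.
- get_state(): the state, without advancing time (a new reading comes with each control period).
- get_image(name): name is "side" or "top" or "wrist"; returns the picture (480x640x3 uint8, red, green, blue); there is no depth.
- get_calibration(name): a dict with "fovy" (degrees; the focal length in pixels is half the picture's height over the tangent of half this angle, whatever the lens; pixels are square), "cx", "cy" (the principal point, pixels), "k1" (the pictures are not rectified: a ray, as slopes to the right and down, at radius r is drawn at 1 + k1 r^2 times it, then the intrinsics apply), "R" (3x3) and "t" (3): a world point X has camera coordinates R X + t. Camera axes: x right, y down, z forward; pixel columns grow to the right and rows downward; lengths in m; the calibration is good to about 2 mm. A picture is of the moment at which its call begins: read the wrist's pose just before it. get_calibration takes no time and is no camera call; for the wrist camera it gives the pose at the moment of the call.
- close_job(): hands the job in; it is judged then, once.
The state is a dict: "time": time; "joint_positions": joint angles; "qd": joint speeds; "joint_torque": joint torques, N m; "position": TCP position; "tool_rot": TCP orientation; "ft_force": force on the tool from outside, world axes, zero at the start; "torque": the same for the moment, N m; "grip_width": opening from 0.0 (shut) to 1.0 (fully open); "grip_force": force on a finger pad.
Only numpy, scipy, OpenCV 4.12 (cv2) and the standard library are available. Lean on these libraries where they do the work, as an engineer would, in place of code of your own. Each camera call takes 0.05 s, during which the arm holds its last target. There are 200 camera calls.

## Task

One corner of the bamboo chopping board rocks. Press on the board's corners, at the black dots, to find the one that gives, pushing it down until it stops; then press the brass levelling stud of that corner down until its cap lies flat on the board. Leave the other three studs standing as they are, grasp or lift nothing, do not shift the things standing around or on the board, and finish clear of everything.

Things in the scene. Friction and masses are not known exactly. Their poses are not given: they have to be found in the camera images.
- tray: fixed steel tray on the counter that holds the chopping board, 236 x 316 mm, its rim 30 mm high, 12 mm below the board's top. Origin: centre of its underside, on the counter; x points away from the robot, y to the robot's left, z up (turned by up to about 17 degrees)
- board: bamboo board, 200 (x) x 280 (y) x 20 mm, in the tray on a springy bumper, a pad under each corner; it cannot slide. Top 42 mm above the counter. Origin: centre of its underside; axes as the tray's. At one corner (any of the four) the pad is too low: pressed, it gives about 5 mm, rising evenly to 8 N, then stops firm; released, it springs back level. The other three give under 1 mm
- corner_a (a point): black dot (14 mm) on the board's top at the corner near the robot, left (+y), at x -80 mm, y +120 mm in the board's frame, on its top face: the place to press the corner. It is 20 mm in from both edges and 50 mm from the centre of this corner's stud
- corner_b (a point): black dot (14 mm) on the board's top at the corner near the robot, right (-y), at x -80 mm, y -120 mm in the board's frame, on its top face: the place to press the corner. It is 20 mm in from both edges and 50 mm from the centre of this corner's stud
- corner_c (a point): black dot (14 mm) on the board's top at the corner far from the robot, left (+y), at x +80 mm, y +120 mm in the board's frame, on its top face: the place to press the corner. It is 20 mm in from both edges and 50 mm from the centre of this corner's stud
- corner_d (a point): black dot (14 mm) on the board's top at the corner far from the robot, right (-y), at x +80 mm, y -120 mm in the board's frame, on its top face: the place to press the corner. It is 20 mm in from both edges and 50 mm from the centre of this corner's stud
- cap_a (a point): centre of the top of the brass cap of the levelling stud (the shim) of corner_a, at x -80 mm, y +70 mm in the board's frame. The cap is a disc 26 mm across and 4 mm thick; standing, its top is 10 mm above the board, its underside 6 mm above it; pressed flat, its underside lies on the board
- stud_a (a joint): how far the stud of corner_a is pressed down, m: 0 standing as at the start, 0.006 flat on the board. It slides with about 1.5 N of friction and stays where it is left; no spring. Only the rocking corner's stud can go flat: at a firm corner the pad stops it after 2 mm
- cap_b (a point): centre of the top of the brass cap of the levelling stud (the shim) of corner_b, at x -80 mm, y -70 mm in the board's frame. The cap is a disc 26 mm across and 4 mm thick; standing, its top is 10 mm above the board, its underside 6 mm above it; pressed flat, its underside lies on the board
- stud_b (a joint): how far the stud of corner_b is pressed down, m: 0 standing as at the start, 0.006 flat on the board. It slides with about 1.5 N of friction and stays where it is left; no spring. Only the rocking corner's stud can go flat: at a firm corner the pad stops it after 2 mm
- cap_c (a point): centre of the top of the brass cap of the levelling stud (the shim) of corner_c, at x +80 mm, y +70 mm in the board's frame. The cap is a disc 26 mm across and 4 mm thick; standing, its top is 10 mm above the board, its underside 6 mm above it; pressed flat, its underside lies on the board
- stud_c (a joint): how far the stud of corner_c is pressed down, m: 0 standing as at the start, 0.006 flat on the board. It slides with about 1.5 N of friction and stays where it is left; no spring. Only the rocking corner's stud can go flat: at a firm corner the pad stops it after 2 mm
- cap_d (a point): centre of the top of the brass cap of the levelling stud (the shim) of corner_d, at x +80 mm, y -70 mm in the board's frame. The cap is a disc 26 mm across and 4 mm thick; standing, its top is 10 mm above the board, its underside 6 mm above it; pressed flat, its underside lies on the board
- stud_d (a joint): how far the stud of corner_d is pressed down, m: 0 standing as at the start, 0.006 flat on the board. It slides with about 1.5 N of friction and stays where it is left; no spring. Only the rocking corner's stud can go flat: at a firm corner the pad stops it after 2 mm
- pepper_mill: dark wooden pepper mill with brass top, 58 mm across, 184 mm tall, stands on the counter. Origin: centre of its underside; bystander
- salt_mill: lighter wooden salt mill with brass top, 58 mm across, 184 mm tall, stands on the counter. Origin: centre of its underside; bystander
- oil_bottle: amber glass oil bottle with pourer, 56 mm square, 266 mm tall, stands on the counter. Origin: centre of its underside; bystander
- pinch_bowl: small white bowl, 66 mm across, 32 mm tall, stands loose on the middle of the board. Origin: centre of its underside; bystander
- mug: blue mug, 78 mm across with a handle, 90 mm tall, on the counter. Origin: centre of its underside; bystander
- spice_jar: small glass jar with metal lid, 46 mm across, 85 mm tall, on the counter. Origin: centre of its underside; bystander
- spoon: metal spoon with a wooden handle lying on the counter beyond the tray. Origin: centre of its underside; bystander

How it is judged:
On the way, in this order (a step that is already met when the one before it is completed fails the run):
1. the rocking corner is pressed down by hand pressure on the board, so that it gives at least 3 mm (contact force between the fingers and board above 1 N and z of any of corner_a, corner_b, corner_c, corner_d in the frame of tray below 0.0392 m), for 0.05 s.
2. that corner's stud is pressed flat (the others cannot go flat), the other three still standing (((value of joint stud_a above 0.0048 m and value of joint each of stud_b, stud_c, stud_d below 0.001 m) or (value of joint stud_b above 0.0048 m and value of joint each of stud_a, stud_c, stud_d below 0.001 m) or (value of joint stud_c above 0.0048 m and value of joint each of stud_a, stud_b, stud_d below 0.001 m) or (value of joint stud_d above 0.0048 m and value of joint each of stud_a, stud_b, stud_c below 0.001 m))), for 0.1 s.
At the end, for the whole second after the job is handed in: exactly one stud is flat on the board (pressed at least 4.8 of 6 mm), the other three pressed less than 1 mm, the board level within 0.008 rad and at rest (((value of joint stud_a above 0.0048 m and value of joint each of stud_b, stud_c, stud_d below 0.001 m) or (value of joint stud_b above 0.0048 m and value of joint each of stud_a, stud_c, stud_d below 0.001 m) or (value of joint stud_c above 0.0048 m and value of joint each of stud_a, stud_b, stud_d below 0.001 m) or (value of joint stud_d above 0.0048 m and value of joint each of stud_a, stud_b, stud_c below 0.001 m)) and angle between board's own z axis and vertical below 0.008 rad and angular speed of board below 0.05 rad/s); the robot touches nothing.
It fails at once if a bystander is lifted, carried or shifted by more than 20 mm, or tipped (distance of any of pepper_mill, salt_mill, oil_bottle, pinch_bowl, mug, spice_jar, spoon from where it was at the start of the episode above 0.02 m or angle between any of pepper_mill, salt_mill, oil_bottle, pinch_bowl, mug, spice_jar's own z axis and vertical above 0.35 rad).
It also fails if it takes over 54 s, if anything falls off the work surface, if the arm or the gripper's body presses on something with over 40 N, if the wrist force passes 120 N, or if a joint passes its speed limit or range.

## Working session

There is one attempt and no reset: what is moved stays moved. The work goes in short steps, Python scripts to look and compute and a shell command to move; the robot and the scene stay as the last step left them, time stands still between calls to the robot, and variables do not carry over. Pictures are saved under pics/ and viewed, at most 10 in all, crops included, and the job is handed in when it is done.

```bash
mkdir -p pics; cat > h.py <<'E'
import numpy as np, cv2
from bench import *
def K(c):
    f=240/np.tan(np.radians(c["fovy"])/2); return f
def ray(c,u,v):
    f=K(c); d=np.array([(u-c["cx"])/f,(v-c["cy"])/f]); rd=np.hypot(*d); r=rd
    for _ in range(30): r=rd/(1+c["k1"]*r*r)
    if rd>0: d=d*r/rd
    R=np.array(c["R"]); t=np.array(c["t"]); return -R.T@t, R.T@np.array([d[0],d[1],1])
def onz(c,u,v,z):
    o,d=ray(c,u,v); return o+d*(z-o[2])/d[2]
def proj(c,X):
    p=np.array(c["R"])@np.array(X)+np.array(c["t"]); s=p[:2]/p[2]; s=s*(1+c["k1"]*(s@s)); return s*K(c)+[c["cx"],c["cy"]]
def snap(n,fn):
    c=get_calibration(n); im=cv2.cvtColor(np.array(get_image(n)),cv2.COLOR_RGB2BGR); cv2.imwrite(fn,im); return c,im
E
python3 - <<'E'
from h import *
for n in("top","side"):
    c,im=snap(n,f"pics/{n}0.png"); print(n,{k:np.round(v,3).tolist() for k,v in c.items()})
s=get_state(); print(s["position"],s["tool_rot"],s["ft_force"],s["grip_width"],s["time"])
E
```

```text
top {'fovy': 55.636, 'cx': 317.188, 'cy': 235.536, 'k1': -0.118, 'R': [[0.073, -0.997, 0.003], [-0.972, -0.072, -0.225], [0.224, 0.013, -0.974]], 't': [-0.013, 0.611, 0.81]}
side {'fovy': 48.542, 'cx': 318.409, 'cy': 237.461, 'k1': -0.126, 'R': [[-0.999, -0.033, -0.008], [-0.021, 0.782, -0.623], [0.027, -0.623, -0.782]], 't': [0.592, 0.012, 1.015]}
[0.14610102 0.63285012 0.22154325] [-3.55504428e-01 -3.12130678e+00  2.77869501e-03] [-0.05149549  0.08595581  0.08321776] 1.0027678581804589 0.1
```

View pics/top0.png

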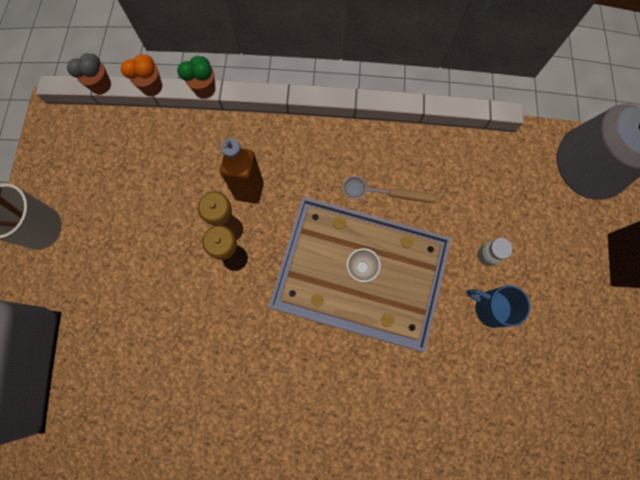

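View pics/side0.png

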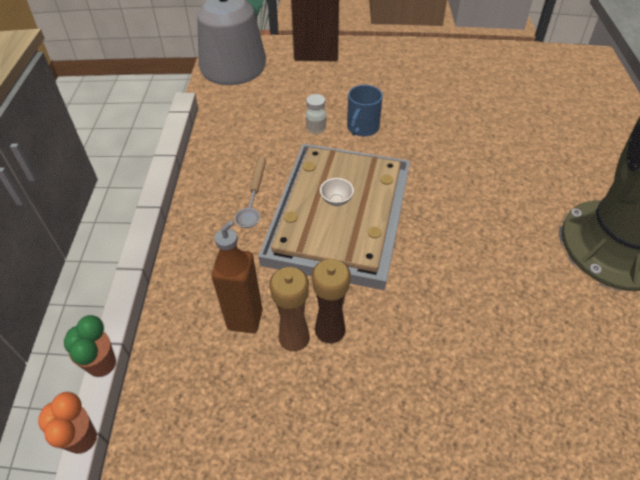

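The top view shows the dots at about c (315,217), d (431,249), a (292,293) and b (411,327). The mills stand at (215,208) and (220,241), to the left of the tray. The side view shows a (370,256), b (390,166), c (283,240) and d (315,153). I'll refine these and fit the board pose.

```bash
cat > fit.py <<'E'
from h import *
px={"top":dict(a=(292,293),b=(411,327),c=(315,217),d=(431,249)),"side":dict(a=(370,256),b=(390,166),c=(283,240),d=(315,153))}
loc=dict(a=(-.08,.12),b=(-.08,-.12),c=(.08,.12),d=(.08,-.12)); W={}
for n in px:
    c=get_calibration(n); g=cv2.imread(f"pics/{n}0.png",0).astype(float); pts=[]
    for k,(u,v) in px[n].items():
        w=g[v-5:v+6,u-5:u+6]; m=np.clip(.6*np.median(w)-w,0,None); yy,xx=np.mgrid[v-5:v+6,u-5:u+6]
        uv=((m*xx).sum()/m.sum(),(m*yy).sum()/m.sum()); pts.append(onz(c,*uv,.042)[:2])
    P=np.array(pts); L=np.array([loc[k] for k in px[n]])
    z=(P-P.mean(0))@[1,1j]; l=L@[1,1j]; s=(z*l.conj()).sum()/(abs(l)**2).sum()
    ctr=P.mean(0); yaw=np.angle(s); res=abs(z-s*l)
    print(n,"ctr",ctr.round(4),"yaw deg",np.degrees(yaw).round(2),"scale",abs(s).round(3),"res mm",(res*1e3).round(1)); W[n]=(ctr,yaw)
ctr=(W["top"][0]+W["side"][0])/2; yaw=(W["top"][1]+W["side"][1])/2
R=np.array([[np.cos(yaw),-np.sin(yaw)],[np.sin(yaw),np.cos(yaw)]])
for k,v in loc.items():
    print(k,"dot",(ctr+R@v).round(4),"cap",(ctr+R@[v[0],np.sign(v[1])*.07]).round(4))
c=get_calibration("top")
for nm,uv,z in [("pepper",(220,238),.184),("salt",(214,205),.184),("bottle",(231,147),.266),("mug",(503,303),.09),("jar",(500,247),.085)]: print(nm,onz(c,*uv,z).round(3))
E
python3 fit.py; python3 -c "
from bench import get_state;from scipy.spatial.transform import Rotation as R
print(R.from_rotvec(get_state()['tool_rot']).as_matrix().round(3))"
```

```text
top ctr [ 0.5522 -0.0608] yaw deg -11.8 scale 0.999 res mm [0.2 0.2 0.2 0.2]
side ctr [ 0.5527 -0.0597] yaw deg -11.89 scale 0.997 res mm [0.1 0.1 0.2 0.1]
a dot [0.4988 0.0736] cap [0.4885 0.0247]
b dot [ 0.4495 -0.1613] cap [ 0.4598 -0.1123]
c dot [0.6554 0.0408] cap [ 0.6451 -0.0081]
d dot [ 0.6061 -0.1941] cap [ 0.6164 -0.1452]
pepper [0.567 0.193 0.184]
salt [0.624 0.211 0.184]
bottle [0.697 0.175 0.266]
mug [ 0.502 -0.324  0.09 ]
jar [ 0.61  -0.321  0.085]
[[-0.974  0.225 -0.   ]
 [ 0.225  0.974 -0.002]
 [-0.    -0.002 -1.   ]]
```

```bash
python3 -m crank '[[0,0.14,-0.2,0,-0.026],[0,0.28,-0.4,0,-0.052],[0,0.42,-0.6,0,-0.078],[0,0.56,-0.8,0,-0.104],[0,0.7,-1.0,0,-0.13]]' 20
python3 -m crank '[[0,0.14,-0.2,0,-0.024],[0,0.28,-0.4,0,-0.048],[0,0.42,-0.6,0,-0.072],[0,0.56,-0.8,0,-0.096],[0,0.7,-1.0,0,-0.12]]'
python3 -c "from bench import get_state as g;s=g();print(s['position'],s['tool_rot'],s['joint_positions'],s['ft_force'])"
```

```text
time: 0.72
position: [0.2869, 0.4317, 0.2222]
tool_rot: [1.573, 2.719, -0.001]
ft_force: [0.1, 0.4, 0.1]
grip_width: 0.519
grip_force: 0.0
time: 1.35
position: [0.4267, 0.2319, 0.2224]
tool_rot: [-2.463, -1.95, 0.0]
ft_force: [1.3, 1.1, -0.4]
grip_width: 0.016
grip_force: 0.0
[0.42669665 0.23185667 0.22236946] [-2.46318527e+00 -1.94978781e+00  2.05197634e-04] [-0.91785747 -0.04155529  0.35755063  1.85721927  0.0149048   1.32347083
 -0.79587624] [ 1.33358574  1.11414878 -0.39191654]
```

```bash
python3 -m crank '[[0,0.12,-0.26,0,0],[0,0.24,-0.52,0,0],[0,0.36,-0.79,-0.2,0],[0,0.36,-0.79,-0.5,0],[0,0.36,-0.79,-0.77,0]]'
python3 -m crank '[[0,0,0,0,0],[0,0,0,0,0]]'
```

```text
time: 1.98
position: [0.4983, 0.074, 0.067]
tool_rot: [2.461, 1.952, 0.001]
ft_force: [0.3, 1.1, -0.6]
grip_width: 0.004
grip_force: 0.0
time: 2.22
position: [0.4995, 0.0758, 0.0703]
tool_rot: [2.457, 1.956, 0.003]
ft_force: [-0.2, 0.4, 0.5]
grip_width: 0.008
grip_force: 0.0
```

```bash
python3 -c "
from h import *
c,im=snap('side','pics/side1.png'); cv2.imwrite('pics/side1c.png',cv2.resize(im[120:300,220:460],None,fx=3,fy=3)); print(get_state()['ft_force'])"
```

```text
[-0.09721953 -0.47514936  0.38431059]
```

View pics/side1c.png

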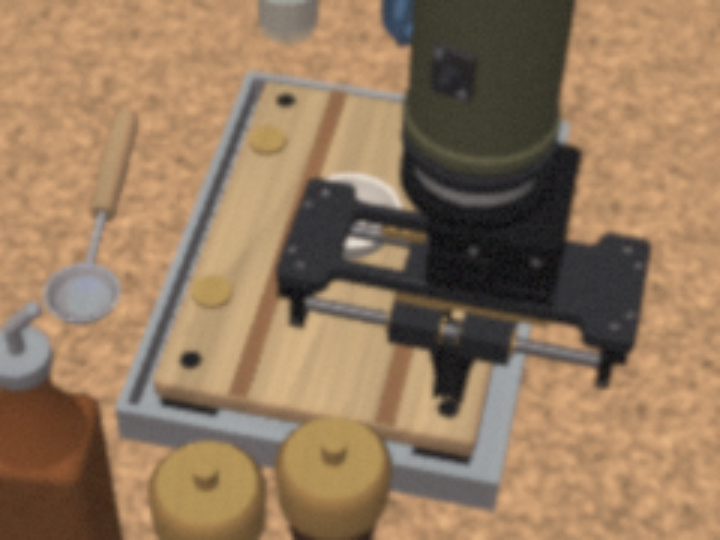

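The closed fingers are right above dot a, at crop position (448,408), well clear of everything. I'll go down and press.

```bash
python3 -m crank '[[0,0,0,-0.06,0],[0,0,0,-0.1,0],[0,0,0,-0.12,0],[0,0,0,-0.13,0],[0,0,0,-0.13,0]]'
python3 -m crank '[[0,0,0,-0.01,0],[0,0,0,-0.01,0]]'; python3 -m crank '[[0,0,0,-0.01,0],[0,0,0,-0.01,0]]'
python3 -m crank '[[0,0,0,-0.01,0],[0,0,0,-0.01,0]]'
```

```text
time: 2.9
position: [0.4982, 0.0753, 0.0426]
tool_rot: [2.459, 1.956, -0.0]
ft_force: [0.2, -0.1, 0.7]
grip_width: 0.004
grip_force: 0.0
time: 3.15
position: [0.4984, 0.0755, 0.0418]
tool_rot: [-2.458, -1.955, -0.0]
ft_force: [-4.4, -0.3, 9.7]
grip_width: 0.01
grip_force: 5.1
time: 3.4
position: [0.4984, 0.0755, 0.0414]
tool_rot: [-2.457, -1.954, -0.0]
ft_force: [-8.2, -2.0, 23.9]
grip_width: 0.006
grip_force: 11.8
time: 3.65
position: [0.4984, 0.0756, 0.041]
tool_rot: [-2.456, -1.954, -0.0]
ft_force: [-14.7, -2.7, 37.7]
grip_width: 0.005
grip_force: 18.8
```

Corner a is firm: 38 N for about 1 mm. Next is corner c.

```bash
python3 -m crank '[[0,0,0,0.2,0],[0,0.26,-0.05,0.2,0],[0,0.52,-0.11,0.2,0],[0,0.785,-0.17,0.15,0],[0,0.785,-0.17,0.07,0]]'
python3 -m crank '[[0,0,0,-0.01,0],[0,0,0,-0.01,0]]'; python3 -m crank '[[0,0,0,-0.03,0],[0,0,0,-0.03,0]]'
```

```text
time: 4.28
position: [0.6586, 0.0392, 0.0498]
tool_rot: [2.457, 1.951, 0.001]
ft_force: [-0.4, 0.1, -0.7]
grip_width: 0.005
grip_force: 0.0
time: 4.53
position: [0.6542, 0.042, 0.0487]
tool_rot: [-2.457, -1.956, 0.0]
ft_force: [-0.4, 0.2, -0.3]
grip_width: 0.009
grip_force: 0.0
time: 4.78
position: [0.6547, 0.042, 0.0428]
tool_rot: [-2.458, -1.956, -0.001]
ft_force: [0.5, 0.6, 0.9]
grip_width: 0.007
grip_force: 0.0
```

```bash
python3 -m crank '[[0,0,0,-0.01,0],[0,0,0,-0.01,0]]'; python3 -m crank '[[0,0,0,-0.01,0],[0,0,0,-0.01,0]]'
```

```text
time: 5.03
position: [0.6552, 0.0418, 0.042]
tool_rot: [-2.458, -1.956, -0.001]
ft_force: [-2.8, 0.8, 6.4]
grip_width: 0.005
grip_force: 3.4
time: 5.28
position: [0.6553, 0.0418, 0.0417]
tool_rot: [-2.457, -1.955, -0.002]
ft_force: [-7.7, 1.0, 15.8]
grip_width: 0.007
grip_force: 7.7
```

Corner c is firm as well. Next is d.

```bash
python3 -m crank '[[0,0,0,0.2,0],[0,-0.06,-0.25,0.2,0],[0,-0.12,-0.5,0.2,0],[0,-0.18,-0.75,0.2,0],[0,-0.2,-1.0,0.2,0]]'
python3 -m crank '[[0,-0.045,-0.175,0,0],[0,-0.045,-0.175,-0.1,0],[0,-0.045,-0.175,-0.16,0],[0,-0.045,-0.175,-0.18,0],[0,-0.045,-0.175,-0.18,0]]'
python3 -m crank '[[0,0,0,-0.01,0],[0,0,0,-0.01,0]]';python3 -m crank '[[0,0,0,-0.01,0],[0,0,0,-0.01,0]]'
```

```text
time: 5.9
position: [0.6146, -0.1601, 0.0791]
tool_rot: [2.458, 1.956, 0.001]
ft_force: [0.8, -0.4, 0.3]
grip_width: 0.006
grip_force: 0.0
time: 6.52
position: [0.6065, -0.1919, 0.0422]
tool_rot: [-2.456, -1.958, -0.0]
ft_force: [0.6, -0.3, 0.3]
grip_width: 0.005
grip_force: 0.2
time: 6.78
position: [0.6071, -0.1927, 0.0412]
tool_rot: [2.457, 1.957, 0.003]
ft_force: [-0.0, 1.9, 1.8]
grip_width: 0.002
grip_force: 1.2
time: 7.02
position: [0.6072, -0.193, 0.0394]
tool_rot: [2.458, 1.956, 0.003]
ft_force: [0.1, 3.2, 5.9]
grip_width: 0.005
grip_force: 2.7
```

Corner d gives. I'll push on until it stops.

```bash
python3 -m crank '[[0,0,0,-0.015,0],[0,0,0,-0.015,0]]';python3 -m crank '[[0,0,0,-0.01,0],[0,0,0,-0.01,0]]';python3 -m crank '[[0,0,0,-0.01,0],[0,0,0,-0.01,0],[0,0,0,-0.01,0]]'
```

```text
time: 7.28
position: [0.6075, -0.1931, 0.0374]
tool_rot: [2.458, 1.956, 0.004]
ft_force: [-1.2, 3.4, 10.5]
grip_width: 0.003
grip_force: 5.2
time: 7.52
position: [0.6076, -0.1932, 0.0369]
tool_rot: [2.458, 1.956, 0.005]
ft_force: [-4.8, 4.3, 19.0]
grip_width: 0.008
grip_force: 9.5
time: 7.9
position: [0.6076, -0.1932, 0.0366]
tool_rot: [-2.458, -1.956, -0.006]
ft_force: [-9.1, 5.8, 28.5]
grip_width: 0.006
grip_force: 14.2
```

The corner stops firm at 0.0366. Now for its stud, cap_d.

```bash
python3 -m crank '[[0,0,0,0.06,0],[0,0,0,0.2,0],[0,0.025,0.12,0.2,0],[0,0.05,0.245,0.18,0],[0,0.05,0.245,0.14,0]]'
python3 -m crank '[[0,0,0,0,0],[0,0,0,0,0]]'
```

```text
time: 8.52
position: [0.6168, -0.1424, 0.059]
tool_rot: [-2.455, -1.96, -0.001]
ft_force: [-0.0, -0.5, -0.3]
grip_width: 0.004
grip_force: 0.0
time: 8.78
position: [0.6156, -0.1467, 0.0595]
tool_rot: [2.46, 1.952, -0.002]
ft_force: [0.1, 0.1, -0.3]
grip_width: 0.009
grip_force: 0.0
```

```bash
python3 -m crank '[[0,0,0,-0.02,0],[0,0,0,-0.04,0],[0,0,0,-0.04,0]]';python3 -m crank '[[0,0,0,-0.015,0],[0,0,0,-0.015,0]]';python3 -m crank '[[0,0,0,-0.015,0],[0,0,0,-0.015,0]]';python3 -m crank '[[0,0,0,-0.01,0],[0,0,0,-0.01,0]]'
```

```text
time: 9.15
position: [0.616, -0.145, 0.0513]
tool_rot: [2.459, 1.955, -0.001]
ft_force: [0.5, 0.1, 0.4]
grip_width: 0.004
grip_force: 0.0
time: 9.4
position: [0.6161, -0.1448, 0.0485]
tool_rot: [2.459, 1.956, -0.0]
ft_force: [-0.7, -0.6, 0.9]
grip_width: -0.001
grip_force: 0.3
time: 9.65
position: [0.6164, -0.1448, 0.0458]
tool_rot: [2.458, 1.955, 0.0]
ft_force: [-0.5, -1.0, 2.5]
grip_width: 0.003
grip_force: 1.3
time: 9.9
position: [0.6165, -0.1448, 0.0456]
tool_rot: [-2.458, -1.956, -0.002]
ft_force: [-4.7, -0.4, 13.8]
grip_width: 0.006
grip_force: 6.6
```

The stud is flat and firm at z 0.0456, where 0.046 was expected. One more small push, then I'll retreat straight up.

```bash
python3 -m crank '[[0,0,0,-0.008,0],[0,0,0,-0.008,0]]';python3 -m crank '[[0,0,0,0.1,0],[0,0,0,0.3,0],[0,0,0,0.6,0],[0,0,0,0.9,0],[0,0,0,0.9,0]]'; python3 -m crank '[[0,-0.2,0.1,0.1,0],[0,-0.4,0.1,0.1,0],[0,-0.6,0.1,0.1,0],[0,-0.6,0.1,0.1,0]]'
python3 -c "
from h import *
c,im=snap('side','pics/side2.png'); cv2.imwrite('pics/side2c.png',cv2.resize(im[120:300,220:460],None,fx=3,fy=3))
c,im=snap('wrist','pics/w2.png')"
```

```text
time: 10.15
position: [0.6166, -0.1448, 0.0455]
tool_rot: [-2.458, -1.955, -0.003]
ft_force: [-7.3, 1.5, 21.7]
grip_width: 0.006
grip_force: 10.9
time: 10.78
position: [0.6192, -0.1456, 0.228]
tool_rot: [2.453, 1.951, 0.012]
ft_force: [0.1, -0.5, -0.9]
grip_width: 0.001
grip_force: 0.0
time: 11.28
position: [0.4938, -0.1244, 0.2414]
tool_rot: [-2.457, -1.954, -0.002]
ft_force: [-0.2, 0.3, 0.0]
grip_width: 0.003
grip_force: 0.0
```

View pics/side2c.png

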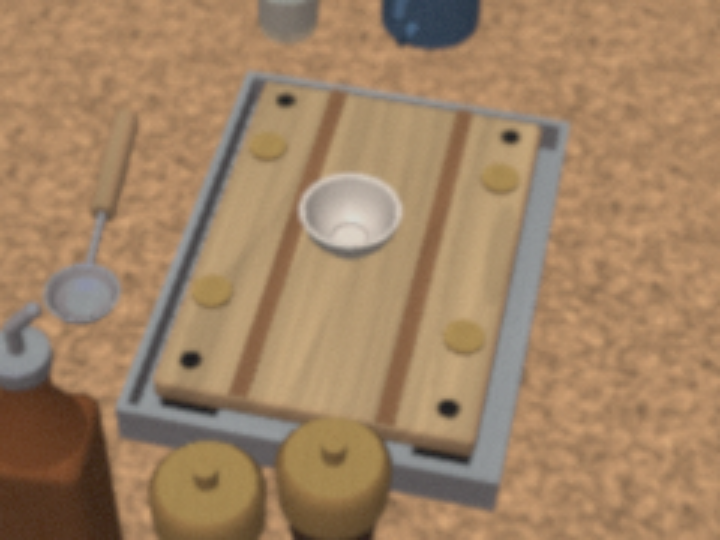

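View pics/w2.png

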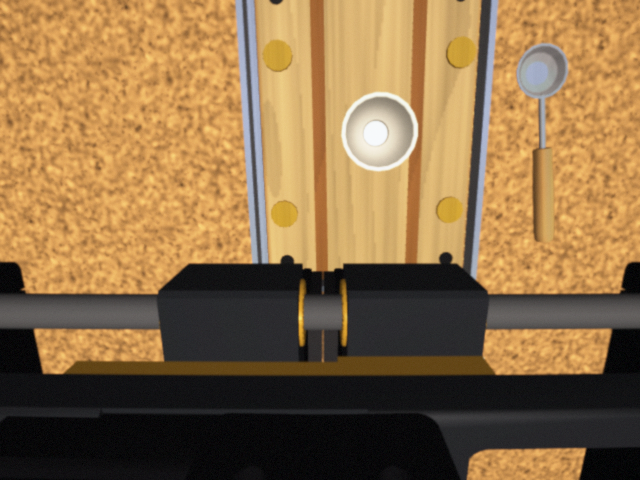

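In the side crop, cap d at (267,146) has dropped by about 7 px from (267,139). Cap c has not moved (212,290), and caps a and b stand at (464,336) and (500,178). The bowl and board are in place. The wrist view shows all four caps and dot d at (446,258), with nothing shifted and the tool clear.

```bash
python3 -c "
from bench import *
print(close_job())"
```

```text
the job is handed in; nothing more can be done
None
```

Corner d (far right) was the one that rocked: I pressed it down until it stopped and pressed its stud flat, and the camera showed the other three studs still standing and nothing shifted; I handed in the job with the arm clear, but got no verdict back.

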